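# Set the air regulator for the trim nailer and slide its guard over

### The arm

A 7-joint arm with a two-finger parallel gripper is mounted at the origin on the work surface. World frame = base frame: x ahead of the robot, y to its left, z up, the work surface at z = 0. Lengths are in m, angles in rad, forces in N, time in s.
With the tool pointing down it reaches from about 0.4 to 0.875 m from the base axis. Payload 19.3 kg.
Tool frame: the origin (TCP) lies on the centre line of the jaws, within the pads' length; the fingertips stand 14 mm ahead of it and the grasp point (between the pads) lies 5 mm behind it; z points along the fingers, y is the line along which they close (so a half turn about z gives the same grasp; the last joint's range is limited). The gripper opens to 85 mm and grips with 20 to 120 N. Pads are 22 mm wide; open, the fingers measure 114 mm over their backs; the gripper's body (76 mm by 85 mm) begins 54 mm behind the grasp point. The pads swing forward as they close: fully open they stand 13 mm farther back than shut.
Start: joints at [1.262, 0.521, -0.036, 1.599, 0.021, 1.021, -0.113], TCP at [0.148, -0.607, 0.245] pointing down, gripper open.
Joint ranges: [-2.91, 2.91], [-0.3, 2.13], [-1.5, 1.42], [0.17, 2.43], [-1.26, 4.41], [0.16, 1.93], [-2.52, 2.52]. Speed limits (rad/s): [1.89, 1.89, 2.39, 2.39, 3.01, 3.01, 3.01].

### API

Orientations are given as [roll, pitch, yaw] about the fixed x, y, z axes, in that order (R = Rz(yaw) Ry(pitch) Rx(roll)).
In Python, from workcell import bot, grab_frame, regions_of gives the robot as it stands. The module is installed in compiled form; this text tells all that it offers.
- The arm moves only by the tool play_rows, never from a script. Its argument "plan" is a list of rows, each a list of 3 entries, a list of its own where there are three numbers: the shift along the tool's x, y, z in units of 2.5 cm (1.0 is 2.5 cm), then the turn, a rotation vector about the tool's x, y, z in units of 0.15 rad (1.0 is 0.15 rad), then the closure, from -1 (fully open) to 1 (shut). In form: [[[tx, ty, tz], [rx, ry, rz], jaw], ...]. A call has 1 to 20 rows; each row shifts and turns the commanded pose from where the row before left it, along the tool's axes as they then stand; what a row does not reach is not made up. A row lasts 1/8 s, in which the tool goes at most 62.5 mm and 10.7 degrees, less where a joint would pass 70% of its speed; a pose out of reach is approached as far as the arm can. A call with a number of a shift or a turn outside -1 to 1 is refused whole. A call with a gripper value outside its range is refused whole. The fingers move at their own pace and stop on an object; "newtons" is the grip in N (left out, the last holds). Time passes only in rows, so rows that do not move let the fingers close. It gives the time, the measured TCP pose, the force, the opening and the grip force at its end, in the units of the state.
- bot.observe(): the state, without advancing time (a new reading comes with each control period).
- grab_frame(name): name is "side" or "top"; returns a dict with "pixels" (384x512x3 uint8, red, green, blue), "depth" (384x512 float32, m along the optical axis (not along the pixel's ray), 0 where there is no reading), "camera_matrix" (3x3 intrinsics, pixels), "R" (3x3) and "t" (3): a world point X has camera coordinates R X + t. Camera axes: x right, y down, z forward; pixel columns grow to the right and rows downward; lengths in m; the calibration is good to about 2 mm. A picture is of the moment at which its call begins.
- bot.job_done(): hands the job in; it is judged then, once.
Trained networks look in the newest picture that a camera, given by its name, has taken for a name from the list of things; names that differ only in an ending like _2 or _b are one class to them, and where a whole thing is asked for, a point or a joint stands for the part that bears it (a point fixed in the world has none). Each returns a list of dicts, best first, with "p" (0 to 1); they miss things now and then, are a little off and sometimes report something else, mostly with a low value. They report only what shows in the picture. A call takes as long as a camera call.
- regions_of(thing, camera): "mask" (384x512 bool, what is visible of it) and "box" ([left, top, right, bottom] in pixels, round what is visible of it).
The state is a dict: "clock": time; "qpos": joint angles; "qd": joint speeds; "joint_efforts": joint torques, N m; "position": TCP position; "tool_rot": TCP orientation; "force": force on the tool from outside, world axes, zero at the start; "moment": the same for the moment, N m; "grip_width": finger opening in m; "finger_force": force on a finger pad.
Only numpy, scipy, OpenCV 4.12 (cv2) and the standard library are available. Lean on these libraries where they do the work, as an engineer would, in place of code of your own. Each camera call takes 0.05 s, during which the arm holds its last target. There are 200 camera calls.

### The job

Set the trim nailer's air pressure: turn the knob on the grey control box until its pointer stands at the raised block on the dial rim. Then, leaving the knob there, slide the sheet-metal guard along the box over the knob until it is fully home against its stop. Leave the loose things around the box where they are.

Things in the scene. Friction and masses are not known exactly. Their poses are not given: they have to be found in the camera images.
- regulator: Grey air-supply control box, fixed: 170 mm (its x) by 350 mm (its y, -150 to +200 mm), housing top 41 mm above the bench. Origin on the bench under the knob's axis, z up. On it: a dial plate (radius 66 mm, top at 45 mm) with the knob at its centre, a gauge (radius 29 mm, to 63 mm high) at y = -115 mm, and the guard, which starts at the +y end.
- dial_center (a point): Point on the knob's vertical axis at the dial face, 45 mm above the bench. The knob: black, hub radius 17 mm (skirt 21 mm), top 87 mm above the bench, with one arm 14 mm thick out to 42 mm from the axis, then a 7 mm thick nose to 51 mm. The arm's sides run from 54 to 82 mm above the bench (nose to 76 mm); a white line lies along its top.
- knob (a joint): Direction of the knob's arm (rad), counter-clockwise from above, from the box's x axis. Stops at -1.0 and 2.6; starts between 0.95 and 2.2, so it must turn clockwise (value falling) to the mark. Stays where it is left; friction about 0.10 N m (3 N at 33 mm from the axis). It can be pushed round by the side of its arm or pinched across the arm.
- pointer_tip (a point): The end of the knob's nose, 51 mm from the axis, 65 mm above the bench.
- mark_line (a point): Where pointer_tip is when exactly set: 51 mm from the knob's axis, 65 mm above the bench. The mark is a dark steel block on the dial rim just outside this point: 54 to 66 mm from the axis, 10 mm wide, 8 mm high above the dial, between -0.6 and +0.2 rad counter-clockwise from the box's x axis. Knob and guard pass it freely.
- guard (a joint): How far the guard has slid (m), towards the box's -y: 0 fully open, 0.145 at its stop over the knob; starts between 0 and 0.015. Friction about 2 N, light damping; stays where it is left. When fully open it spans y = 100 to 195 mm of the box, when home y = -45 to 50 mm. It passes over the knob without touching it.
- guard_end (a point): Centre of the outer (+y) face of the guard's flat end wall (152 mm wide, 58 mm high), 75 mm above the bench: the place to push, towards the box's -y. The guard is an aluminium hood 152 mm wide (x), 95 mm long (y), 46 to 104 mm above the bench: two sides, a top and this end wall; open on its -y end.
- offcut_long: a bystander, loose on the bench: white moulding 190 x 60 x 18 mm lying beyond the guard's end, its centre about 310 mm from the knob axis along the box's +y. Origin under its centre, x along its length.
- nailbox: a bystander, loose on the bench: cardboard box 80 x 120 x 50 mm high on the far side of the box. Origin under its centre.
- jar: a bystander, loose on the bench: screw-top jar, radius 33 mm, 90 mm high, on the far side of the box. Origin under its centre.
- square: a bystander, loose on the bench: steel combination square 250 mm long, up to 100 mm wide and 18 mm thick, beyond the gauge end of the box. Origin under the middle of its blade.

How it is judged:
By the outcome, as a careful person would: the job done as asked, in the order asked, and still so for the second after the job is handed in, with the robot touching nothing.
It also fails if it takes over 51 s, if anything falls off the work surface, if the arm or the gripper's body presses on something with over 40 N, if the wrist force passes 120 N, or if a joint passes its speed limit or range.

## Working session

There is one attempt and no reset: what is moved stays moved. The work goes in short steps, Python scripts to look and compute and a tool call to move; the robot and the scene stay as the last step left them, time stands still between calls to the robot, and variables do not carry over. Pictures are saved under pics/ and viewed, at most 10 in all, crops included, and the job is handed in when it is done.

Besides the shell and the picture viewer there is one more tool, called after ">>>" by a JSON object that holds its "method" and its "body", one argument or row to a line. play_rows: Moves the arm, as the interface text tells. Its arguments: {"type":"object","properties":{"plan":{"type":"array"},"newtons":{"type":"number"}},"required":["plan"]}

```bash
mkdir -p pics
cat > h.py <<'E'
import numpy as np, cv2
from workcell import bot, grab_frame, regions_of
def cloud(f):
    d=f["depth"];K=f["camera_matrix"];v,u=np.mgrid[:384,:512]
    c=np.stack([(u-K[0,2])*d/K[0,0],(v-K[1,2])*d/K[1,1],d],-1)
    w=(c-f["t"])@f["R"]; w[d==0]=np.nan; return w
def proj(f,X):
    c=np.asarray(X)@f["R"].T+f["t"];p=c@f["camera_matrix"].T;return p[...,:2]/p[...,2:]
def save(f,n): cv2.imwrite(f"pics/{n}.png",f["pixels"][:,:,::-1])
E
python3 - <<'E'
from h import *
s=bot.observe();print(s)
for c in("top","side"):
    f=grab_frame(c);save(f,c+"0");w=cloud(f);np.save(c+"0.npy",w)
    print(c,-f["R"].T@f["t"])
    for n in["regulator","knob","guard","mark_line","offcut_long","nailbox","jar","square"]:
        for r in regions_of(n,c)[:2]:
            m=r["mask"];p=w[m];p=p[~np.isnan(p[:,0])]
            print(n,round(r["p"],2),r["box"],m.sum(),np.round(np.median(p,0),3) if len(p) else None, np.round(np.percentile(p,[2,98],axis=0),3).tolist() if len(p) else None)
E
```

```text
{'clock': 0.0, 'qpos': array([ 1.26180861,  0.52202674, -0.03629327,  1.59999468,  0.02117969,
        1.02108342, -0.11277917]), 'qd': array([ 0.00061242,  0.00122245, -0.00051377, -0.00042785,  0.00121835,
       -0.00102314,  0.00092005]), 'joint_efforts': array([-3.39963417e-04, -9.27105403e+01,  1.97998904e+00, -3.69926906e+01,
        1.78713439e-02,  8.21323920e-03,  2.33147807e-05]), 'position': array([ 0.14770596, -0.60697307,  0.24472293]), 'tool_rot': array([-3.14046751e+00,  7.94450118e-05,  2.38758158e-01]), 'force': array([-0.47887912,  0.20139778,  0.55342317]), 'moment': array([-0.03133952,  0.05465123, -0.01740097]), 'finger_force': 0.0, 'grip_width': 0.08519367192432249}
top [0.51555483 0.01157167 1.37789299]
regulator 0.93 [181.6, 174.1, 309.9, 249.7] 6632 [0.491 0.062 0.045] [[0.394, -0.115, 0.027], [0.585, 0.226, 0.108]]
knob 0.75 [234.6, 209.1, 256.6, 219.1] 182 [0.49  0.045 0.084] [[0.469, 0.024, 0.05], [0.504, 0.081, 0.092]]
guard 0.59 [177.2, 171.6, 222.5, 232.7] 1656 [0.513 0.185 0.104] [[0.44, 0.134, 0.099], [0.586, 0.235, 0.11]]
guard 0.5 [253.0, 145.3, 29
[... 1384 characters left out ...]
 0.052]]
offcut_long 0.56 [262.3, 151.9, 281.0, 169.9] 188 [0.627 0.317 0.012] [[0.606, 0.286, 0.002], [0.651, 0.347, 0.018]]
offcut_long 0.44 [203.5, 144.6, 266.6, 186.5] 1287 [0.517 0.175 0.104] [[0.435, 0.124, 0.049], [0.593, 0.234, 0.105]]
nailbox 0.67 [274.1, 203.9, 321.5, 257.1] 1936 [ 0.648 -0.064  0.049] [[0.609, -0.093, 0.004], [0.689, 0.023, 0.052]]
nailbox 0.54 [288.6, 166.7, 311.2, 207.2] 893 [0.675 0.086 0.062] [[0.647, 0.075, 0.012], [0.707, 0.129, 0.091]]
jar 0.68 [287.3, 166.3, 313.6, 206.4] 887 [0.675 0.086 0.062] [[0.648, 0.075, 0.012], [0.707, 0.128, 0.091]]
square 0.56 [126.4, 294.3, 277.3, 348.9] 2711 [ 0.423 -0.28   0.008] [[0.341, -0.302, 0.001], [0.577, -0.209, 0.02]]
```

View pics/top0.png

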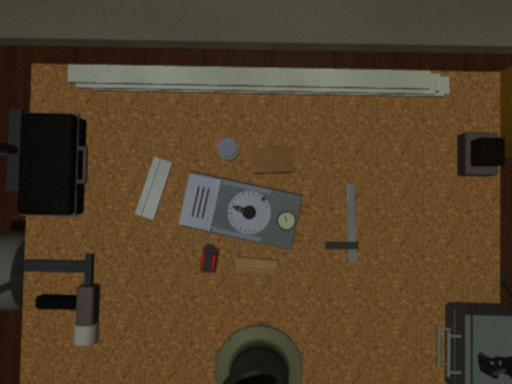

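View pics/side0.png

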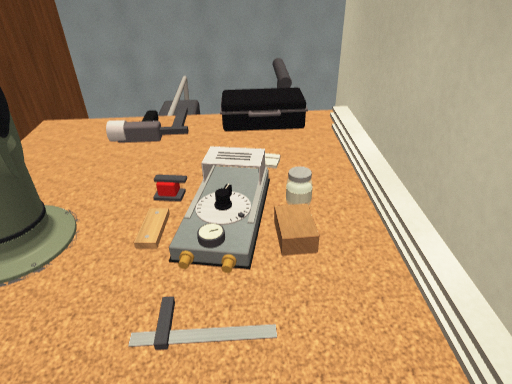

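Run:
```python
from h import *
P={}
for c in("top","side"):
    f=grab_frame(c);w=cloud(f);g=f["pixels"].astype(int)
    near=(abs(w[...,0]-.49)<.13)&(abs(w[...,1]-.05)<.2)&(w[...,2]>.03)
    ref=(near&(w[...,2]<.115)&(w[...,0]<.6)).astype(np.uint8)
    # largest component
    n,l,st,ce=cv2.connectedComponentsWithStats(ref);k=1+np.argmax(st[1:,4]);m=l==k
    p=w[m]; r=cv2.minAreaRect(p[:,:2].astype(np.float32)*1000);print(c,m.sum(),"rect mm",r)
    gt=w[m&(w[...,2]>.099)];print(" guard top",cv2.minAreaRect(gt[:,:2].astype(np.float32)*1000),np.median(gt[:,2]))
    hub=w[m&(w[...,2]>.08)&(w[...,2]<.092)&(np.hypot(w[...,0]-.485,w[...,1]-.045)<.07)]
    print(" knob top",len(hub),hub.mean(0),hub.min(0),hub.max(0))
    wh=m&(g.min(-1)>150)&(w[...,2]<.05)&(w[...,2]>.04)
    q=w[wh&(np.hypot(w[...,0]-.49,w[...,1]-.035)<.075)]
    e=cv2.minEnclosingCircle(q[:,:2].astype(np.float32)*1000);print(" dial",len(q),e)
    ga=w[m&(w[...,2]>.056)&(w[...,2]<.07)&(w[...,1]<-.03)];print(" gauge",len(ga),cv2.minEnclosingCircle(ga[:,:2].astype(np.float32)*1000))
    x0,y0=(170,160) if c=="top" else (160,140); 
    cr=g[y0:y0+(100 if c=="top" else 135),x0:x0+(145 if c=="top" else 120)].astype(np.uint8)
    P[c]=cv2.resize(cr,None,fx=5 if c=="top" else 4.4,fy=5 if c=="top" else 4.4,interpolation=cv2.INTER_CUBIC)
    cv2.imwrite(f"pics/{c}crop.png",P[c][:,:,::-1])
```

```text
top 6444 rect mm ((486.6299743652344, 48.77783203125), (373.4796142578125, 170.04592895507812), 78.88894653320312)
 guard top ((513.5405883789062, 185.1451873779297), (95.38375854492188, 152.05482482910156), 78.74048614501953) 0.10465250124814678
 knob top 131 [0.48756137 0.0486228  0.08621439] [0.46895851 0.0245447  0.08000998] [0.5038855  0.08130683 0.09189376]
 dial 0 ((0.0, 0.0), 0.0)
 gauge 283 ((463.07379150390625, -71.38365173339844), 28.740774154663086)
side 7653 rect mm ((489.1240234375, 47.47114562988281), (379.7012023925781, 169.50299072265625), 78.79953002929688)
 guard top ((515.53271484375, 181.60345458984375), (97.67821502685547, 152.2249755859375), 78.69188690185547) 0.10381512450751479
 knob top 144 [0.48929644 0.04044438 0.08516573] [0.47141374 0.02070988 0.08015621] [0.5057961  0.07836322 0.08869356]
 dial 1243 ((489.731689453125, 34.509002685546875), 74.67047119140625)
 gauge 443 ((465.23846435546875, -73.76677703857422), 29.822265625)
```

View pics/topcrop.png

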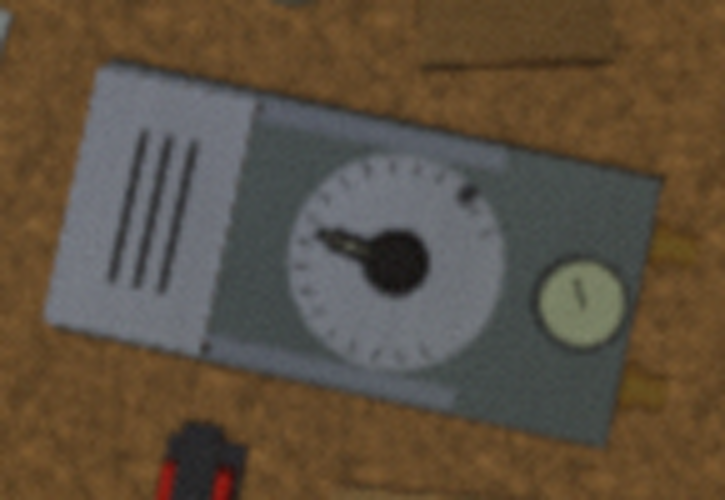

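View pics/sidecrop.png

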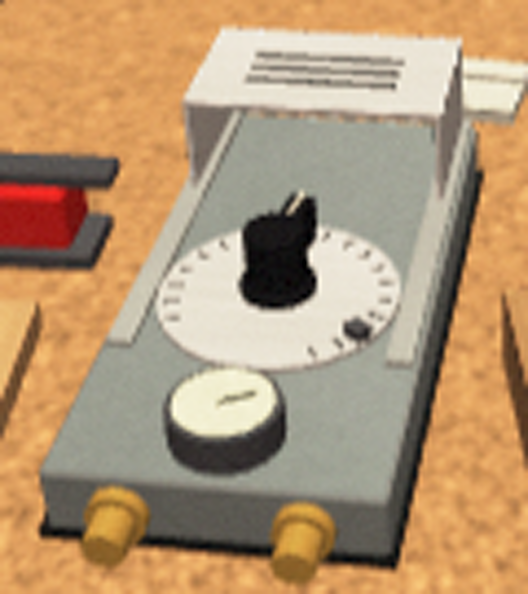

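```bash
cat >> h.py <<'E'
YAW=-0.196
def atz(f,uv,z):
    d=np.c_[np.atleast_2d(uv),np.ones(len(np.atleast_2d(uv)))]@np.linalg.inv(f["camera_matrix"]).T@f["R"]
    C=-f["R"].T@f["t"]; return C+d*((z-C[2])/d[:,2:])
def dialmeas(f,show=True):
    "dial centre from white+dark ellipse, mark and knob dark blobs; world"
    g=f["pixels"].max(-1).astype(int)
    v,u=np.mgrid[:384,:512];uv=np.c_[u.ravel(),v.ravel()]
    out={}
    w=atz(f,uv,.045).reshape(384,512,3)
    C=np.array([.4864,.0403])
    r=np.hypot(w[...,0]-C[0],w[...,1]-C[1])
    white=np.median(g[(r>52)*(r<1)|((r>.045)&(r<.06))])
    # dial centre: refine by filled white blob
    for _ in range(3):
        r=np.hypot(w[...,0]-C[0],w[...,1]-C[1])
        m=((r<.075)&(g>white*.86)).astype(np.uint8)
        cs=max(cv2.findContours(m,0,1)[0],key=cv2.contourArea)[:,0]
        h=cv2.convexHull(cs)[:,0]; p=atz(f,h,.045)[:,:2]
        C0,R0=cv2.minEnclosingCircle((p*1000).astype(np.float32)); 
    out["dial"]=np.array(C0)/1000;out["R"]=R0
    wm=atz(f,uv,.053).reshape(384,512,3)
    C=out["dial"]; a=np.arctan2(wm[...,1]-C[1],wm[...,0]-C[0])-YAW; r=np.hypot(wm[...,0]-C[0],wm[...,1]-C[1])
    k=(r>.050)&(r<.069)&(a>-.85)&(a<.45)
    wt=np.where(k,np.clip(white*.6-g,0,None),0); 
    mk=(wt[...,None]*wm).sum((0,1))/wt.sum(); out["mark"]=mk[:2]; out["mark_r"]=np.hypot(*(mk[:2]-C)); out["mark_a"]=np.arctan2(*(mk[:2]-C)[::-1])-YAW
    return out
E
python3 - <<'E'
from h import *
for c in("top","side"):
    f=grab_frame(c);o=dialmeas(f);print(c,o)
    # knob: depth points on the arm/hub
    w=cloud(f);C=o["dial"]
    r=np.hypot(w[...,0]-C[0],w[...,1]-C[1])
    p=w[(r>.024)&(r<.056)&(w[...,2]>.055)&(w[...,2]<.09)];d=p[:,:2].mean(0)-C
    print(" arm",len(p),np.arctan2(d[1],d[0])-YAW,p.mean(0))
    hb=w[(r<.03)&(w[...,2]>.084)];print(" hub",hb.mean(0))
E
```

```text
top {'dial': array([0.48615082, 0.04174226]), 'R': 66.28083801269531, 'mark': array([ 0.52908578, -0.0026083 ]), 'mark_r': np.float64(0.0617283011338333), 'mark_a': np.float64(-0.6056147825735994)}
 arm 35 1.4222870806003602 [0.49787969 0.07442973 0.08117243]
 hub [0.48577065 0.04232779 0.0875506 ]
side {'dial': array([0.48879846, 0.03531395]), 'R': 70.79161834716797, 'mark': array([ 0.52933918, -0.00845769]), 'mark_r': np.float64(0.059661589618134774), 'mark_a': np.float64(-0.6277002234961087)}
 arm 51 1.3941666594843396 [0.50194366 0.0689427  0.07591174]
 hub [0.48712087 0.03695798 0.08666786]
```

>>> {"method": "play_rows", "body": {
  "plan": [
    [[1,0,0],[0,0,0],-1],
    [[1,0,0],[0,0,0],-1],
    [[1,0,0],[0,0,0],-1],
    [[1,0,0],[0,0,0],-1],
    [[1,-1,0],[0,0,0],-1],
    [[1,-1,0],[0,0,0],-1],
    [[1,-1,0],[0,0,0],-1],
    [[1,-1,0],[0,0,0],-1],
    [[1,-1,0],[0,0,0],-1],
    [[1,-1,0],[0,0,0],-1],
    [[1,-1,0],[0,0,0],-1],
    [[1,-1,0],[0,0,0],-1],
    [[1,-1,0],[0,0,0],-1],
    [[1,-1,0],[0,0,0],-1],
    [[1,-1,0],[0,0,0],-1],
    [[1,-1,0],[0,0,0],-1],
    [[1,-1,0],[0,0,0],-1],
    [[1,-1,0],[0,0,0],-1],
    [[1,-1,0],[0,0,0],-1],
    [[1,-1,0],[0,0,0],-1]
  ],
  "newtons": 25
}}

```text
clock: 3.6
position: [0.5396, -0.0993, 0.2454]
tool_rot: [3.141, -0.0, 0.239]
force: [0.4, -0.3, -0.6]
grip_width: 0.0856
finger_force: 0.0
```

>>> {"method": "play_rows", "body": {
  "plan": [
    [[0,-1,0],[0,0,-0.5],-1],
    [[0,0,0],[0,0,-1],-1],
    [[0,0,0],[0,0,-1],-1],
    [[0,0,0],[0,0,-1],-1],
    [[0,0,0],[0,0,-1],-1],
    [[0,0,0],[0,0,-1],-1],
    [[0,0,0],[0,0,-1],-1],
    [[0,0,0],[0,0,0],-1],
    [[0,0,0],[0,0,0],-1]
  ]
}}

```text
clock: 4.72
position: [0.5328, -0.0763, 0.2453]
tool_rot: [-3.142, 0.0, 1.211]
force: [-0.5, 0.1, -0.0]
grip_width: 0.0854
finger_force: 0.0
```

```bash
cat >> h.py <<'E'
def delta(X,yaw=None):
    s=bot.observe();y=s["tool_rot"][2];R=cv2.Rodrigues(np.array([0,0,y]))[0]@np.diag([1,-1,-1.])
    print("t",s["clock"],"p",s["position"].round(4),"rpy",s["tool_rot"].round(4),"q",s["qpos"].round(2),"F",s["force"].round(1),"w",round(s["grip_width"],4))
    print("shift units",(R.T@(np.asarray(X)-s["position"])/.025).round(2),"rz units",None if yaw is None else round(-(yaw-y)/.15,2))
E
python3 -c "
from h import *
delta([.498,.0714,.2],1.215)"
```

```text
t 4.725 p [ 0.5328 -0.0763  0.2453] rpy [-3.1416e+00  2.0000e-04  1.2106e+00] q [ 0.36  0.41 -0.44  1.81  0.21  0.96 -0.52] F [-0.5  0.1 -0. ] w 0.0854
shift units [ 5.04 -3.38  1.81] rz units -0.03
```

>>> {"method": "play_rows", "body": {
  "plan": [
    [[1,-0.7,0],[0,0,0],-1],
    [[1,-0.7,0],[0,0,0],-1],
    [[1,-0.7,0],[0,0,0],-1],
    [[1,-0.7,0],[0,0,0],-1],
    [[1,-0.6,1],[0,0,0],-1],
    [[0,0,1],[0,0,0],-1],
    [[0,0,1],[0,0,0],-1],
    [[0,0,1],[0,0,0],-1],
    [[0,0,0],[0,0,0],-1]
  ]
}}

```text
clock: 5.85
position: [0.4963, 0.0707, 0.1443]
tool_rot: [-3.139, 0.001, 1.212]
force: [-1.2, -0.1, 0.6]
grip_width: 0.0855
finger_force: 0.0
```

```bash
python3 -c "
from h import *
delta([.498,.0714,.068],1.215)
f=grab_frame('side');save(f,'s1')
cv2.imwrite('pics/s1c.png',cv2.resize(f['pixels'][110:280,140:300,::-1],None,fx=3,fy=3))"
```

```text
t 5.85 p [0.4963 0.0707 0.1443] rpy [-3.1393e+00  1.4000e-03  1.2125e+00] q [ 0.07  0.5  -0.44  1.99  0.32  0.71 -0.92] F [-1.2 -0.1  0.6] w 0.0855
shift units [0.05 0.06 3.05] rz units -0.02
```

View pics/s1c.png

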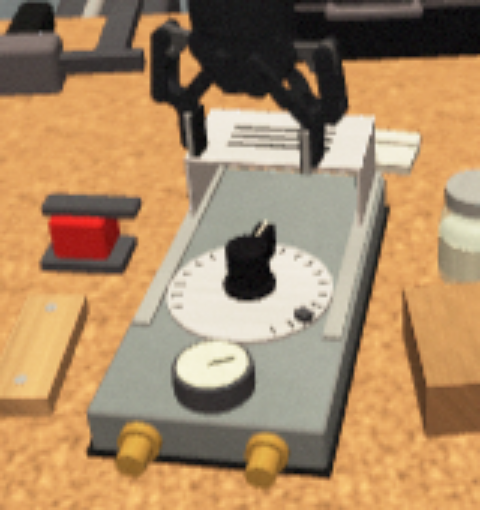

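>>> {"method": "play_rows", "body": {
  "plan": [
    [[0,0,0],[0,0,-1],-1],
    [[0,0,0],[0,0,-1],-1],
    [[0,0,0],[0,0,-1],-1],
    [[0,0,0],[0,0,-1],-1],
    [[0,0,0],[0,0,-1],-1],
    [[0,0,0],[0,0,-1],-1],
    [[0,0,0],[0,0,-1],-1],
    [[0,0,0],[0,0,-1],-1],
    [[0,0,0],[0,0,-1],-1],
    [[0,0,0],[0,0,-1],-1],
    [[0,0,0],[0,0,-1],-1],
    [[0,0,0],[0,0,-1],-1],
    [[0,0,0],[0,0,-1],-1],
    [[0,0,0],[0,0,-1],-1],
    [[0,0,0],[0,0,-1],-1],
    [[0,0,0],[0,0,-1],-1],
    [[0,0,0],[0,0,-1],-1],
    [[0,0,0],[0,0,-1],-1],
    [[0,0,0],[0,0,-1],-1],
    [[0,0,0],[0,0,-1],-1]
  ]
}}

```text
clock: 8.4
position: [0.4977, 0.0702, 0.1465]
tool_rot: [-3.14, -0.001, -2.066]
force: [-0.8, 0.1, -0.2]
grip_width: 0.0853
finger_force: 0.0
```

>>> {"method": "play_rows", "body": {
  "plan": [
    [[0,0,0],[0,0,-0.9],-1],
    [[0,0,0],[0,0,0],-1]
  ]
}}

```text
clock: 8.65
position: [0.4975, 0.0704, 0.1461]
tool_rot: [-3.141, -0.0, -1.937]
force: [0.8, -0.9, -0.1]
grip_width: 0.0855
finger_force: 0.0
```

```bash
python3 -c "
from h import *
delta([.498,.0714,.068],1.215+np.pi)"
```

```text
t 8.65 p [0.4975 0.0704 0.1461] rpy [-3.1407e+00 -3.0000e-04 -1.9365e+00] q [ 0.56  0.76 -1.19  1.97  0.85  1.02  1.74] F [ 0.8 -0.9 -0.1] w 0.0855
shift units [-0.04 -0.    3.12] rz units -41.95
```

>>> {"method": "play_rows", "body": {
  "plan": [
    [[0,0,0.8],[0,0,0],-1],
    [[0,0,0.8],[0,0,0],-1],
    [[0,0,0.8],[0,0,0],-1],
    [[0,0,0.7],[0,0,0],-1],
    [[0,0,0],[0,0,0],0],
    [[0,0,0],[0,0,0],1],
    [[0,0,0],[0,0,0],1],
    [[0,0,0],[0,0,0],1],
    [[0,0,0],[0,0,0],1],
    [[0,0,0],[0,0,0],1]
  ]
}}

```text
clock: 9.9
position: [0.4982, 0.0706, 0.0684]
tool_rot: [-3.14, 0.001, -1.935]
force: [4.6, -1.8, 1.9]
grip_width: 0.0137
finger_force: 24.2
```

```bash
python3 -c "
from h import *
s=bot.observe();print(s['finger_force'],s['moment'])
delta([.498,.0714,.068],1.215-np.pi)"
```

```text
24.22855854034424 [-0.30829766 -1.0243282   0.27902021]
t 9.9 p [0.4982 0.0706 0.0684] rpy [-3.1397e+00  7.0000e-04 -1.9348e+00] q [ 0.49  0.87 -1.07  2.01  1.    0.92  1.63] F [ 4.6 -1.8  1.9] w 0.0137
shift units [-0.03  0.02  0.01] rz units -0.05
```

>>> {"method": "play_rows", "body": {
  "plan": [
    [[0.015,-0.193,0],[0,0,1],1],
    [[0.015,-0.193,0],[0,0,1],1],
    [[0.015,-0.193,0],[0,0,1],1],
    [[0,0,0],[0,0,0],1],
    [[0,0,0],[0,0,0],1]
  ]
}}

```text
clock: 10.52
position: [0.5107, 0.0624, 0.0684]
tool_rot: [-3.139, 0.002, -2.385]
force: [9.0, -1.7, -1.2]
grip_width: 0.0136
finger_force: 24.4
```

```bash
cat >> h.py <<'E'
def polar(C=(.4865,.0405)):
    s=bot.observe();d=s["position"][:2]-C;y=s["tool_rot"][2]+np.pi
    y=(y+np.pi)%(2*np.pi)-np.pi
    print("rho",np.hypot(*d).round(4),"ang",np.arctan2(d[1],d[0]).round(4),"armyaw",round(y,4),"q",s["qpos"].round(2),"F",s["force"].round(1),"M",s["moment"].round(2),"p",s["position"].round(4),"w",round(s["grip_width"],4),"t",s["clock"])
E
python3 -c "
from h import *
polar()"
```

```text
rho 0.0327 ang 0.7362 armyaw 0.7565 q [ 0.45  0.83 -0.99  1.98  0.94  0.87  1.26] F [ 9.  -1.7 -1.2] M [-0.39 -1.83  0.14] p [0.5107 0.0624 0.0684] w 0.0136 t 10.525
```

>>> {"method": "play_rows", "body": {
  "plan": [
    [[0.015,-0.193,0],[0,0,1],1],
    [[0.015,-0.193,0],[0,0,1],1],
    [[0.015,-0.193,0],[0,0,1],1],
    [[0.015,-0.193,0],[0,0,1],1],
    [[0.015,-0.193,0],[0,0,1],1],
    [[0.015,-0.193,0],[0,0,1],1],
    [[0.015,-0.193,0],[0,0,1],1],
    [[0,0,0],[0,0,0],1],
    [[0,0,0],[0,0,0],1]
  ]
}}

```text
clock: 11.65
position: [0.5184, 0.0306, 0.0685]
tool_rot: [3.141, 0.003, 2.848]
force: [11.7, -4.0, -1.4]
grip_width: 0.0139
finger_force: 24.8
```

```bash
python3 -c "
from h import *
polar()"
```

```text
rho 0.0334 ang -0.3001 armyaw -0.2939 q [ 0.38  0.74 -0.78  1.98  0.78  0.74  0.41] F [11.7 -4.  -1.4] M [-0.89 -2.22 -0.13] p [0.5184 0.0306 0.0685] w 0.0139 t 11.65
```

>>> {"method": "play_rows", "body": {
  "plan": [
    [[0.015,-0.193,0],[0,0,1],1],
    [[0.015,-0.193,0],[0,0,1],1],
    [[0.015,-0.193,0],[0,0,1],1],
    [[0.006,-0.072,0],[0,0,0.37],1],
    [[0,0,0],[0,0,0],1],
    [[0,0,0],[0,0,0],1],
    [[0,0,0],[0,0,0],1]
  ]
}}

```text
clock: 12.52
position: [0.5099, 0.0168, 0.0685]
tool_rot: [3.139, 0.003, 2.342]
force: [11.1, -5.4, -2.2]
grip_width: 0.0137
finger_force: 24.9
```

```bash
python3 -c "
from h import *
polar()"
```

```text
rho 0.0334 ang -0.7921 armyaw -0.7997 q [ 0.33  0.7  -0.66  2.01  0.69  0.67 -0.  ] F [11.1 -5.4 -2.2] M [-1.09 -2.27 -0.21] p [0.5099 0.0168 0.0685] w 0.0137 t 12.525
```

>>> {"method": "play_rows", "body": {
  "plan": [
    [[0,0,0],[0,0,0],0.5],
    [[0,0,0],[0,0,0],-0.2],
    [[0,0,0],[0,0,0],-0.2],
    [[0,0,-1],[0,0,0],-0.2],
    [[0,0,-1],[0,0,0],-0.2],
    [[0,0,-1],[0,0,0],-0.2],
    [[0,0,-1],[0,0,0],-0.2],
    [[1,1,-1],[0,0,0],-0.2],
    [[0,1,0],[0,0,0],0.5],
    [[0,1,0],[0,0,0],1],
    [[0,1,0],[0,0,0],1],
    [[0,1,0],[0,0,0],1],
    [[0,1,0],[0,0,0],1],
    [[0,1,0],[0,0,0],1]
  ]
}}

```text
clock: 14.28
position: [0.6163, 0.1581, 0.1926]
tool_rot: [-3.141, -0.0, 2.343]
force: [0.3, -0.1, 0.3]
grip_width: 0.0
finger_force: 0.0
```

Run:
```python
from h import *
polar()
ims=[]
for c in("top","side"):
    f=grab_frame(c);w=cloud(f);o=dialmeas(f)
    print(c,o)
    C=o["dial"] if c=="top" else np.array([.4885,.038])
    r=np.hypot(w[...,0]-C[0],w[...,1]-C[1])
    p=w[(r>.024)&(r<.056)&(w[...,2]>.06)&(w[...,2]<.09)];d=p[:,:2].mean(0)-C
    print(" arm",len(p),np.arctan2(d[1],d[0])-YAW)
    cr=f["pixels"][180:245,205:300] if c=="top" else f["pixels"][175:240,180:275]
    ims.append(cv2.resize(cr,None,fx=4.2,fy=4.2,interpolation=cv2.INTER_CUBIC))
cv2.imwrite("pics/chk.png",np.vstack(ims)[:,:,::-1])
```

```text
rho 0.1751 ang 0.7363 armyaw -0.7982 q [ 0.14  0.7  -0.76  1.59  0.53  1.07  0.  ] F [ 0.3 -0.1  0.3] M [-0.01  0.03 -0.04] p [0.6163 0.1581 0.1926] w 0.0 t 14.275
top {'dial': array([0.49167871, 0.06628598]), 'R': 69.20333099365234, 'mark': array([nan, nan]), 'mark_r': np.float64(nan), 'mark_a': np.float64(nan)}
 arm 0 nan
side {'dial': array([0.488186  , 0.03560598]), 'R': 70.81298828125, 'mark': array([ 0.52924098, -0.00812773]), 'mark_r': np.float64(0.05998456550407132), 'mark_a': np.float64(-0.6209807574614685)}
 arm 111 -0.6937311020785899h.py:35: RuntimeWarning: invalid value encountered in divide
  mk=(wt[...,None]*wm).sum((0,1))/wt.sum(); out["mark"]=mk[:2]; out["mark_r"]=np.hypot(*(mk[:2]-C)); out["mark_a"]=np.arctan2(*(mk[:2]-C)[::-1])-YAW
<stdin>:9: RuntimeWarning: Mean of empty slice.
  ret = um.true_divide(
```

View pics/chk.png

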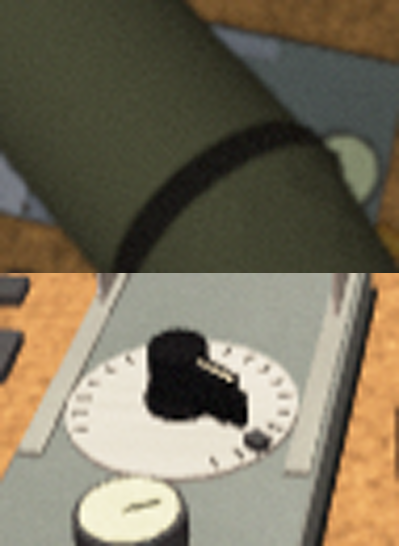

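>>> {"method": "play_rows", "body": {
  "plan": [
    [[0,0,0],[0,0,1],1],
    [[0,0,0],[0,0,1],1],
    [[0,0,0],[0,0,1],1],
    [[0,0,0],[0,0,1],1],
    [[0,0,0],[0,0,1],1],
    [[0,0,0],[0,0,1],1],
    [[0,0,0],[0,0,0.45],1],
    [[1,-0.4,0],[0,0,0],1],
    [[1,-0.4,0],[0,0,0],1],
    [[1,-0.4,0],[0,0,0],1],
    [[1,-0.4,0],[0,0,0],1],
    [[1,-0.4,0],[0,0,0],1],
    [[0,0,0],[0,0,0],1]
  ]
}}

```text
clock: 16.0
position: [0.5898, 0.2917, 0.1927]
tool_rot: [-3.141, -0.001, 1.379]
force: [0.6, -1.1, -0.5]
grip_width: -0.0003
finger_force: 0.0
```

Run:
```python
from h import *
delta([.535,.286,.073],1.375)
f=grab_frame("top");g=f["pixels"]
cv2.imwrite("pics/chk2.png",cv2.resize(g[165:255,170:315],None,fx=5,fy=5,interpolation=cv2.INTER_CUBIC)[:,:,::-1])
w=cloud(f);o=dialmeas(f);print(o);C=o["dial"]
r=np.hypot(w[...,0]-C[0],w[...,1]-C[1])
p=w[(r>.024)&(r<.056)&(w[...,2]>.06)&(w[...,2]<.09)];d=p[:,:2].mean(0)-C
print(" arm",len(p),np.arctan2(d[1],d[0])-YAW)
```

```text
t 16.0 p [0.5898 0.2917 0.1927] rpy [-3.1407e+00 -7.0000e-04  1.3785e+00] q [-0.21  0.68 -0.54  1.54  0.38  1.04 -1.04] F [ 0.6 -1.1 -0.5] w -0.0003
shift units [-0.64 -2.11  4.79] rz units 0.02
{'dial': array([0.48307935, 0.04011747]), 'R': 69.55793762207031, 'mark': array([ 0.52822627, -0.00177617]), 'mark_r': np.float64(0.0615899540129315), 'mark_a': np.float64(-0.5520388849121567)}
 arm 35 -0.5387160378840208
```

View pics/chk2.png

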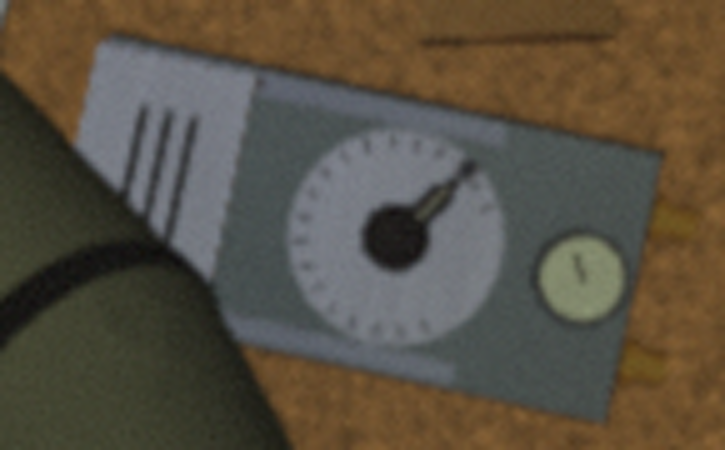

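Run:
```python
from h import *
from scipy.optimize import least_squares
# silhouette test: dark pixels of knob+mark vs model, per camera, free in-plane shift
def model_pts(th,C):
    P=[]
    e=np.array([np.cos(th),np.sin(th)]);n=np.array([-e[1],e[0]])
    def quad(r0,r1,h,z): return [np.r_[C+a*e+b*n,z] for a in(r0,r1) for b in(-h,h)]
    parts=[np.array(quad(0,.042,.007,.054)+quad(0,.042,.007,.082)),np.array(quad(.03,.051,.0035,.054)+quad(.03,.051,.0035,.076))]
    t=np.linspace(0,2*np.pi,40);ci=lambda r,z:np.c_[C[0]+r*np.cos(t),C[1]+r*np.sin(t),0*t+z]
    parts.append(np.r_[ci(.017,.047),ci(.017,.087)]);parts.append(ci(.021,.047))
    return parts
def mark_pts(th,C):
    e=np.array([np.cos(th),np.sin(th)]);n=np.array([-e[1],e[0]])
    return [np.array([np.r_[C+a*e+b*n,z] for a in(.054,.066) for b in(-.005,.005) for z in(.045,.053)])]
S=8
def render(f,x):
    im=np.zeros((384*2,512*2),np.uint8)
    for P in model_pts(x[2],x[:2])+mark_pts(x[3],x[:2]):
        h=cv2.convexHull((proj(f,P).astype(np.float32)+.5)*2-.5)
        cv2.fillConvexPoly(im,np.round(h*16).astype(np.int32),255,cv2.LINE_AA,4)
    return cv2.GaussianBlur(cv2.resize(im,(512,384),interpolation=cv2.INTER_AREA).astype(float)/255,(0,0),.7)
from scipy.optimize import minimize
for c in("top","side"):
    f=grab_frame(c);g=f["pixels"].max(-1).astype(float)
    w=atz(f,np.c_[tuple(a.ravel() for a in np.mgrid[:384,:512][::-1])],.05).reshape(384,512,3)
    C0=np.array([.4865,.0405]) if c=="top" else np.array([.488,.038])
    roi=np.hypot(w[...,0]-C0[0],w[...,1]-C0[1])<(.068 if c=="top" else .064)
    if c=="side": roi|=False
    W=np.median(g[roi]);B=np.percentile(g[roi],2)
    obs=np.clip((W-g)/(W-B),0,1)
    cost=lambda x:((render(f,x)-obs)[roi]**2).sum()
    best=None
    for a in(-.85,-.78):
      for m in(-.83,-.77):
        x0=np.r_[C0,a,m]
        r=minimize(cost,x0,method="Nelder-Mead",options=dict(initial_simplex=np.vstack([x0]+[x0+d for d in np.diag([.003,.003,.06,.06])]),maxiter=250))
        if best is None or r.fun<best.fun:best=r
    print(c,best.x.round(4),best.fun,"arm-mark",best.x[2]-best.x[3])
```

```text
top [ 0.4861  0.0407 -0.7934 -0.7936] 22.00071536902736 arm-mark 0.00021086474744536066
side [ 0.4873  0.0441 -0.8571 -0.8132] 29.507269475240253 arm-mark -0.043970119810030295
```

>>> {"method": "play_rows", "body": {
  "plan": [
    [[-0.3,-1,0],[0,0,0],1],
    [[-0.3,-1.0,1],[0,0,0],1],
    [[0,-0.1,1],[0,0,0],1],
    [[0,0,1],[0,0,0],1],
    [[0,0,1],[0,0,0],1],
    [[0,0,0.8],[0,0,0],1],
    [[-0.5,0,0],[0,0,0],1],
    [[-0.5,0,0],[0,0,0],1],
    [[-0.5,0,0],[0,0,0],1],
    [[-0.5,0,0],[0,0,0],1],
    [[0,0,0],[0,0,0],1]
  ]
}}

```text
clock: 17.52
position: [0.5272, 0.235, 0.0732]
tool_rot: [3.141, 0.0, 1.374]
force: [0.3, -0.9, -0.5]
grip_width: -0.0002
finger_force: 0.0
```

```bash
cat >> h.py <<'E'
def boxpos(C=(.4865,.0405)):
    s=bot.observe();d=s["position"][:2]-C;c,n=np.cos(YAW),np.sin(YAW)
    print("box xy",(c*d[0]+n*d[1]).round(4),(-n*d[0]+c*d[1]).round(4)); print("F",s["force"].round(1),"p",s["position"].round(4),s["tool_rot"].round(3),"t",s["clock"],s["qpos"].round(2))
E
python3 -c "
from h import *
boxpos()"
```

```text
box xy 0.002 0.1987
F [ 0.3 -0.9 -0.5] p [0.5272 0.235  0.0732] [3.141 0.    1.374] t 17.525 [-0.19  0.72 -0.48  1.83  0.49  0.71 -1.14]
```

>>> {"method": "play_rows", "body": {
  "plan": [
    [[-0.5,0,0],[0,0,0],1],
    [[-0.5,0,0],[0,0,0],1],
    [[-0.5,0,0],[0,0,0],1],
    [[-0.5,0,0],[0,0,0],1],
    [[-0.5,0,0],[0,0,0],1],
    [[-0.5,0,0],[0,0,0],1],
    [[-0.5,0,0],[0,0,0],1],
    [[-0.5,0,0],[0,0,0],1],
    [[-0.5,0,0],[0,0,0],1],
    [[-0.5,0,0],[0,0,0],1],
    [[0,0,0],[0,0,0],1]
  ]
}}

```text
clock: 18.9
position: [0.5026, 0.1122, 0.0727]
tool_rot: [-3.141, 0.001, 1.374]
force: [-0.7, 0.1, 0.6]
grip_width: -0.0002
finger_force: 0.0
```

```bash
python3 -c "
from h import *
boxpos()"
```

```text
box xy 0.0018 0.0734
F [-0.7  0.1  0.6] p [0.5026 0.1122 0.0727] [-3.141e+00  1.000e-03  1.374e+00] t 18.9 [ 0.02  0.65 -0.48  2.    0.51  0.61 -1.  ]
```

>>> {"method": "play_rows", "body": {
  "plan": [
    [[-0.1,0,0],[0,0,0],1],
    [[-0.1,0,0],[0,0,0],1],
    [[-0.1,0,0],[0,0,0],1],
    [[0,0,0],[0,0,0],1]
  ]
}}

```text
clock: 19.4
position: [0.5012, 0.1061, 0.0728]
tool_rot: [-3.142, 0.0, 1.376]
force: [0.5, -0.3, 0.1]
grip_width: 0.0
finger_force: 0.0
```

>>> {"method": "play_rows", "body": {
  "plan": [
    [[-0.1,0,0],[0,0,0],1],
    [[-0.1,0,0],[0,0,0],1],
    [[-0.05,0,0],[0,0,0],1],
    [[0,0,0],[0,0,0],1]
  ]
}}

```text
clock: 19.9
position: [0.5005, 0.1019, 0.073]
tool_rot: [3.141, -0.003, 1.377]
force: [1.9, 11.7, -1.7]
grip_width: -0.0003
finger_force: 0.0
```

```bash
python3 -c "
from h import *
boxpos()
f=grab_frame('side');w=cloud(f);r=regions_of('guard','side')[0];m=r['mask']&(w[...,2]>.099)&(w[...,2]<.109);q=w[m];print(r['p'],r['box'],cv2.minAreaRect(q[:,:2].astype(np.float32)*1000))
cv2.imwrite('pics/s2.png',cv2.resize(f['pixels'][110:280,140:300,::-1],None,fx=3,fy=3))"
```

```text
box xy 0.0018 0.0629
F [ 1.9 11.7 -1.7] p [0.5005 0.1019 0.073 ] [ 3.141e+00 -3.000e-03  1.377e+00] t 19.9 [ 0.04  0.65 -0.48  2.01  0.51  0.6  -0.98]
0.7 [183.4, 172.3, 256.4, 221.4] ((487.47906494140625, 41.00233459472656), (98.40814208984375, 152.2659149169922), 78.49878692626953)
```

View pics/s2.png

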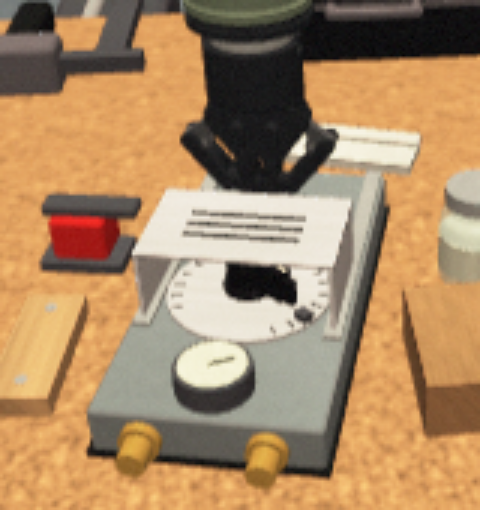

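>>> {"method": "play_rows", "body": {
  "plan": [
    [[-0.04,0,0],[0,0,0],1],
    [[0,0,0],[0,0,0],1],
    [[0.5,0,0],[0,0,0],1],
    [[1,0,0],[0,0,0],1],
    [[1,0,0],[0,0,0],1],
    [[1,0,0],[0,0,0],1],
    [[0,0,-1],[0,0,0],1],
    [[0,0,-1],[0,0,0],1],
    [[0,0,-1],[0,0,0],1],
    [[0,0,-1],[0,0,0],1],
    [[0,0,0],[0,0,0],1],
    [[0,0,0],[0,0,0],1]
  ]
}}

```text
clock: 21.5
position: [0.5166, 0.1847, 0.1723]
tool_rot: [-3.141, 0.001, 1.376]
force: [0.2, -0.3, -0.4]
grip_width: -0.0001
finger_force: 0.0
```

```bash
python3 -c "
from h import *
boxpos()
f=grab_frame('side');w=cloud(f);r=regions_of('guard','side')[0];m=r['mask']&(w[...,2]>.099)&(w[...,2]<.109);q=w[m];print(r['p'],cv2.minAreaRect(q[:,:2].astype(np.float32)*1000))
for n in['offcut_long','nailbox','jar','square']:
  x=regions_of(n,'side')[0];print(n,x['p'],x['box'])
cv2.imwrite('pics/s3.png',cv2.resize(f['pixels'][140:275,160:280,::-1],None,fx=4.4,fy=4.4))"
```

```text
box xy 0.0014 0.1473
F [ 0.2 -0.3 -0.4] p [0.5166 0.1847 0.1723] [-3.141e+00  1.000e-03  1.376e+00] t 21.5 [-0.04  0.55 -0.57  1.85  0.38  0.85 -0.99]
0.84 ((487.38238525390625, 41.56237030029297), (98.87537384033203, 152.47567749023438), 79.04927825927734)
offcut_long 0.63 [218.8, 148.6, 282.0, 168.8]
nailbox 0.96 [274.6, 204.3, 321.4, 257.0]
jar 0.83 [287.5, 167.0, 311.1, 205.8]
square 0.92 [126.6, 297.5, 277.7, 350.6]
```

View pics/s3.png

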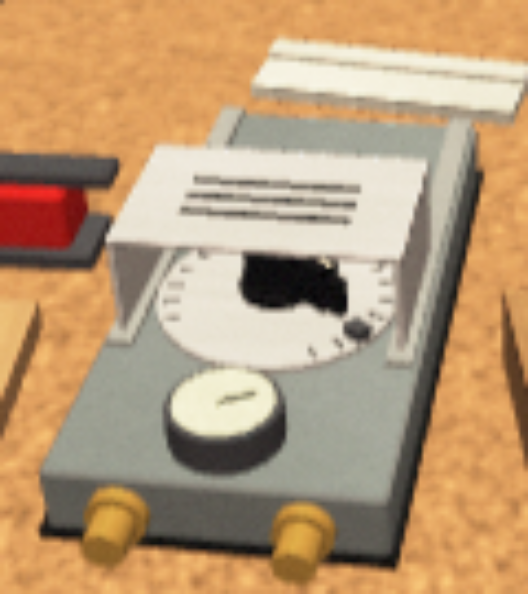

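The guard is home, with its front edge at the ends of the rails. The pointer still stands at the mark (crop about (350,320)) and the loose things have not moved.

```bash
python3 -c "
from h import *
print(bot.job_done())"
```

```text
the job is handed in; nothing more can be done
None
```

I turned the knob to the raised mark, then slid the guard over it to its stop, and handed the job in at about 22 s; the last pictures show pointer and guard in place and the loose things unmoved, but no verdict came back.

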